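# Find the heavy side of a flywheel and hold it down

## Task

The small flywheel on the balancing stand has a hidden heavy side: take its crank by the wooden grip, turn the wheel right round at least once, feel which way it pulls, and finish still gripping the crank, holding the wheel still with its heavy side straight down. The bearings drag, so left alone the wheel stops short of the lowest point on whichever side it comes from: split the difference. Leave the things around the stand where they lie.

Things in the scene. Friction and masses are not known exactly. Their poses are not given: they have to be found in the camera images.
- axle (a point): Fixed point in empty air on the wheel's axle line, 110 mm above the worktop: centre of the circle (radius 38 mm) on which the middle of the grip runs. x runs along the axle from here, the crank end nearest the robot, back to the wheel; y is level, to the left seen from the crank end; z is up.
- stand: Grey stand, bolted down; origin under it, 110 mm behind axle, same axes. Base x -67 to 83, y +-55, 14 mm high; two uprights to z 125 mm. Along x: wooden grip -145 to -75, crank arm (turning, to 48 mm from the axle) -74 to -62, front upright -55 to -33, steel wheel (100 mm across) -15 to 15. Only the grip lies in front of the crank arm.
- grip_mid (a point): Middle of the crank's wooden grip: a round rod 70 mm long, 17 mm thick, lying parallel to the axle, 38 mm from the axle line. It is loose on its pin and so can turn in the fingers as the crank goes round (its own y and z axes mean nothing). Pinch it from above, fingers closing level and square to the axle; free air on all sides.
- flywheel: The steel wheel, 100 mm across, turning with its crank; origin at its centre, 110 mm behind axle; x along the axle, z points from the axle towards the grip. Its heavy side is unseen, at any angle to the crank, drawn anew. Weight pulls at most 0.07 to 0.1 N m, bearings drag 0.032 N m: moved and let go, it stops within 1.5 s, 0.3 to 0.5 rad short of lowest (or sticks within 0.5 rad of top).
- ring_clamp: Wooden ring clamp, 26 x 148 x 23 mm, lying along its y axis; origin under its middle. To be left alone.
- brass_brush: Wire brush with wooden handle, 17 x 185 x 25 mm, lying along its y axis; origin under its middle. To be left alone.
- loupe: Small folding loupe, 24 x 59 x 13 mm; origin under its middle. To be left alone.

How it is judged (in metres and radians):
On the way, in this order (a step that is already met when the one before it is completed fails the run):
1. the heavy side has been down (z of plug_c0 in the frame of axle below -0.02 m), for 0.1 s.
2. the crank, in the fingers, has carried the heavy side over the top of the wheel (z of plug_c0 in the frame of axle above 0.0215 m and contact force between the fingers and grip above 0.2 N), for 0.1 s.
At the end, for the whole second after the job is handed in: The wheel is held still (under 0.05 rad/s) with its heavy side straight down to within 5 mm either way at 25 mm from the axle (0.2 rad), and the fingers still grip the crank's wooden grip with more than 2 N (y of plug_c0 in the frame of axle between -0.005 and 0.005 m and z of plug_c0 in the frame of axle below 0 m and contact force between the fingers and grip above 2 N and angular speed of flywheel below 0.05 rad/s); the arm keeps its last pose, push and grip.
It fails at once if a bystander is shoved more than 40 mm (distance of any of ring_clamp, brass_brush, loupe from where it was at the start of the episode above 0.04 m).
It also fails if it takes over 61 s, if anything falls off the work surface, if the arm or the gripper's body presses on something with over 40 N, if the wrist force passes 120 N, or if a joint passes its speed limit or range.

## Robot

A 6-joint arm with a two-finger parallel gripper is mounted at the origin on a cart in front of the work surface, level with it; the furniture and walls round the work are solid. World frame = base frame: x ahead of the robot, y to its left, z up, the work surface at z = 0. Lengths are in mm, angles in rad, forces in N, time in s.
With the tool pointing down it reaches from about 350 to 975 mm from the base axis. Payload 7.1 kg.
Tool frame: the origin (TCP) lies midway between the tips of the shut fingers; the grasp point (between the pads) lies 19 mm behind it; z points along the fingers, x is the direction in which the jaws open and shut, and the axes are right-handed (so a half turn about z gives the same grasp; the last joint's range is limited). The gripper opens to 88 mm and grips with 3 to 60 N. Pads are 20 mm wide; open, the fingers measure 115 mm over their backs; the gripper's body (75 mm by 178 mm) begins 61 mm behind the grasp point.
Start: joints at [1.298, 0.423, 1.63, -0, 1.089, -0.019], TCP at [156.896, 604.97, 222.675] pointing down, gripper open.
Joint ranges: [-3, 3], [-0.9, 2.11], [0.09, 2.58], [-1.31, 4.45], [0.11, 2.69], [-2.54, 2.54]. Speed limits (rad/s): [2.39, 2.39, 3.01, 3.14, 3.14, 3.14].

## Interface

Orientations are given as a rotation vector (axis times angle).
In Python, from workcell import telemetry, imaging, ticket gives the robot as it stands.
- The arm moves only by the tool jog_arm, never from a script. Its arguments are lists of equal length, an entry for each row: "travel": the shift along the world's x, y, z in units of 400 mm (1.0 is 400 mm), a list of three; "dr": the turn, a rotation vector about the world's x, y, z in units of 90 degrees (1.0 is 90 degrees), a list of three. In form: {"travel": [[tx, ty, tz], ...], "dr": [[wx, wy, wz], ...]}. A call has exactly 10 rows; each row is the pose to reach, as a shift and turn from the pose measured when the call began; what a row does not reach only later rows make up. A row lasts 1/10 s, in which the tool goes at most 50 mm and 8.59 degrees, less where a joint would pass 70% of its speed; a pose out of reach is approached as far as the arm can. A call with a number of a shift or a turn outside -1 to 1 is refused whole. A call with a gripper value outside its range is refused whole. "hand" is the opening, from -1 (shut) to 1 (fully open), set as the call begins (left out, the last holds). The fingers move at their own pace and stop on an object; the grip force is fixed at half the most. Time passes only in rows, so rows that repeat a pose let the fingers close, or fill a call up. It gives the time, the measured TCP pose, the force and the opening at its end, in the units of the state.
- telemetry.get_obs(): the state, without advancing time (a new reading comes with each control period).
- imaging.get_image(name): name is "scene" or "top"; returns a dict with "pixels" (480x640x3 uint8, red, green, blue), "range_z" (480x640 float32, mm along the optical axis (not along the pixel's ray), 0 where there is no reading), "fx", "fy", "cx", "cy" (pixels), "k1" (the pictures are not rectified: a ray, as slopes to the right and down, at radius r is drawn at 1 + k1 r^2 times it, then the intrinsics apply), "extrinsics" (4x4, takes a point from world to camera coordinates). Camera axes: x right, y down, z forward; pixel columns grow to the right and rows downward; lengths in mm; the calibration is good to about 2 mm. A picture is of the moment at which its call begins.
- ticket.close_job(): hands the job in, once; it reports no verdict.
The state is a dict: "t": time; "qpos": joint angles; "qvel": joint speeds; "joint_torque": joint torques, N m; "ee_pos": TCP position; "orientation": TCP orientation; "ft_force": force on the tool from outside, world axes, zero at the start; "moment": the same for the moment, N m; "width": finger opening in mm.
Only numpy, scipy, OpenCV 4.12 (cv2) and the standard library are available. Lean on these libraries where they do the work, as an engineer would, in place of code of your own. Each camera call takes 0.05 s, during which the arm holds its last target. There are 200 camera calls.

## Working session

There is one attempt and no reset: what is moved stays moved. The work goes in short steps, Python scripts to look and compute and a tool call to move; the robot and the scene stay as the last step left them, time stands still between calls to the robot, and variables do not carry over. Pictures are saved under pics/ and viewed, about 8 in all and at most 12, crops included, and the job is handed in when it is done.

Besides the shell and the picture viewer there is one more tool, called after "Emit:" by a JSON object that holds its "op" and its "data", one argument or row to a line. jog_arm: Moves the arm, as the interface text tells. Its arguments: {"type":"object","properties":{"travel":{"type":"array"},"dr":{"type":"array"},"hand":{"type":"number"}},"required":["travel","dr"]}

```bash
mkdir -p pics; ls
python3 - <<'E'
from workcell import telemetry, imaging
import cv2, numpy as np, pickle
o=telemetry.get_obs(); print({k:np.round(v,3).tolist() for k,v in o.items()})
for n in("scene","top"):
    d=imaging.get_image(n); pickle.dump(d,open(n+".pkl","wb")); cv2.imwrite(f"pics/{n}0.png",d["pixels"][...,::-1]); print(n,d["fx"],d["k1"],np.round(d["extrinsics"],3).tolist())
E
```

```text
pics
{'t': 0.0, 'qpos': [1.298, 0.424, 1.631, 0.0, 1.089, -0.019], 'qvel': [-0.0, -0.0, 0.001, -0.001, -0.001, 0.001], 'joint_torque': [-0.001, -54.462, -27.366, 0.064, 0.023, -0.0], 'ee_pos': [156.738, 604.444, 221.89], 'orientation': [2.484, 1.922, -0.002], 'ft_force': [-0.186, -0.27, -0.445], 'moment': [0.034, 0.005, -0.023], 'width': 87.853}
scene 603.4012264870407 0.06431112719228667 [[0.791, -0.611, 0.001, -289.726], [-0.381, -0.494, -0.782, 394.006], [0.478, 0.618, -0.624, 942.925], [0.0, 0.0, 0.0, 1.0]]
top 512.3573922915942 -0.0429725165402581 [[-0.017, -0.999, -0.027, 193.864], [-0.991, 0.021, -0.132, 526.672], [0.132, 0.024, -0.991, 1101.693], [0.0, 0.0, 0.0, 1.0]]
```

View pics/scene0.png

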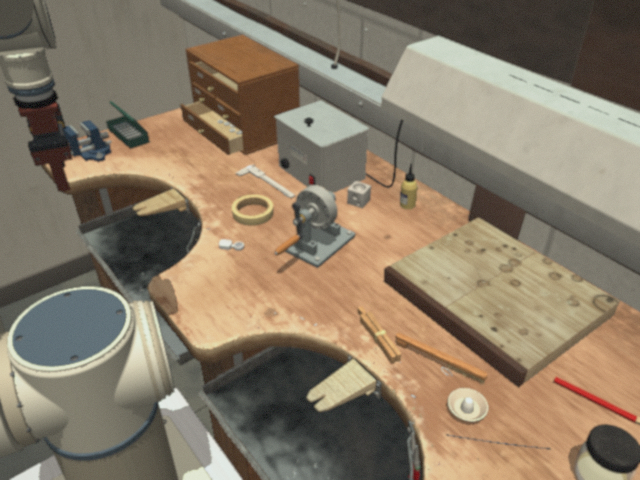

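View pics/top0.png

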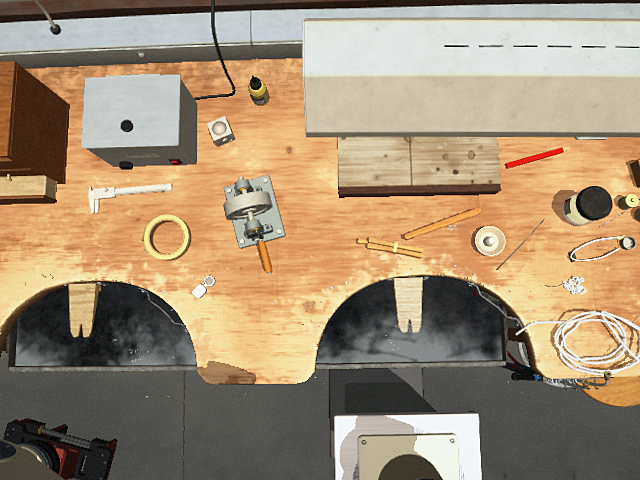

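The top view shows the stand at about (255,210), with its grip from (259,240) to (268,272) pointing towards the robot. The scene view shows the grip at about (287,243). Next I'll enlarge it and measure.

```bash
cat > h.py <<'E'
import numpy as np, cv2
def K(d): return np.array([[d["fx"],0,d["cx"]],[0,d["fy"],d["cy"]],[0,0,1.]]), np.array([d["k1"],0,0,0,0])
def cloud(d):
    k,dist=K(d); h,w=d["range_z"].shape
    uv=np.stack(np.meshgrid(np.arange(w),np.arange(h)),-1).reshape(-1,1,2).astype(float)
    # k1 multiplies slopes
    n=cv2.undistortPoints(uv,k,dist).reshape(h,w,2); z=d["range_z"][...,None]
    c=np.concatenate([n*z,z],-1); E=d["extrinsics"]
    return (c-E[:3,3])@E[:3,:3]
def proj(d,p):
    k,dist=K(d);E=d["extrinsics"]
    return cv2.projectPoints(np.asarray(p,float).reshape(-1,3),cv2.Rodrigues(E[:3,:3])[0],E[:3,3],k,dist)[0].reshape(-1,2)
def atz(d,uv,z):
    k,dist=K(d);E=d["extrinsics"]; R=E[:3,:3]
    n=cv2.undistortPoints(np.asarray(uv,float).reshape(-1,1,2),k,dist).reshape(-1,2)
    r=np.c_[n,np.ones(len(n))]@R; c=-R.T@E[:3,3]
    return c+r*((z-c[2])/r[:,2])[:,None]
E
python3 - <<'E'
import pickle,cv2,numpy as np
from h import *
out=[]
for n,(x,y) in (("top",(215,165)),("scene",(255,175))):
    d=pickle.load(open(n+".pkl","rb")); P=cloud(d); im=d["pixels"]
    hsv=cv2.cvtColor(im,cv2.COLOR_RGB2HSV); 
    out.append(cv2.resize(im[y:y+120,x:x+80] if n=="top" else im[y:y+120,x:x+110],None,fx=4,fy=4,interpolation=cv2.INTER_CUBIC))
    m=np.zeros(P.shape[:2],bool); m[y:y+120,x:x+110]=1
    h=P[...,2]; g=m&(hsv[...,1]>150)&(h>50)&(h<170)
    q=P[g]; print(n,g.sum(),q.min(0),q.max(0))
    mu=np.median(q,0); u,s,v=np.linalg.svd(q-q.mean(0)); print(mu,q.mean(0),v[0])
    b=m&(h>8)&(h<22)&(hsv[...,1]<90); pts=P[b][:,:2].astype(np.float32); print("base",b.sum(),cv2.minAreaRect(pts),P[b].min(0),P[b].max(0))
cv2.imwrite("pics/crop0.png",np.hstack(out)[...,::-1])
E
```

```text
top 262 [464.09997586 286.44681825  69.94664296] [642.01714981 351.51443156 120.89474873]
[500.99419619 301.11644209  79.44426103] [508.09590841 302.54805001  82.28200746] [-0.93866247 -0.265669   -0.2198471 ]
base 1380 ((611.377197265625, 333.8480224609375), (150.80284118652344, 109.62936401367188), 14.662882804870605) [527.44343071 264.11487324   8.00249557] [695.83862206 403.84815103  21.93851031]
scene 94 [464.96042836 282.64579363  52.70588435] [719.10451611 508.94834423  83.50953303]
[497.05955727 294.6811759   78.14268374] [508.29789024 307.58509739  76.81856848] [-0.73821005 -0.6707182   0.07199315]
base 1400 ((640.9857177734375, 429.078857421875), (374.47052001953125, 293.4652404785156), 49.35441589355469) [528.2620882  261.74468289   8.0122372 ] [873.38426112 665.66107327  21.9982578 ]
```

View pics/crop0.png

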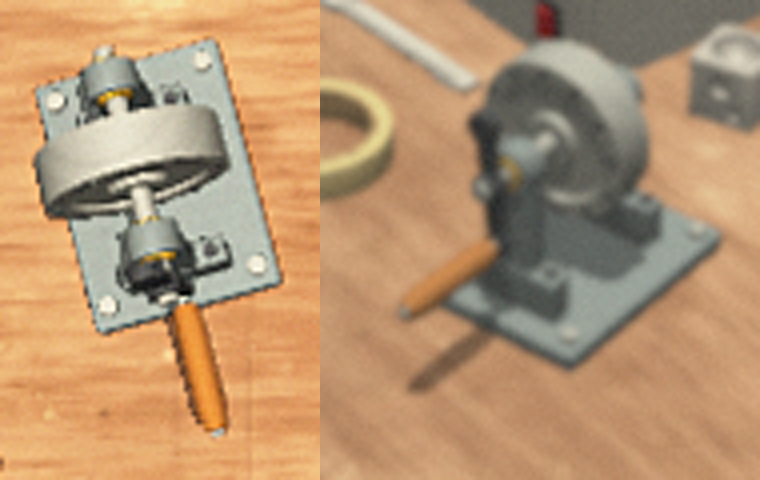

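The grip hangs almost straight down, and the stand is yawed about +0.256 rad with the axle point near (497,304,110). I'll move above it now.

Emit:
{"op": "jog_arm", "data": {
  "travel": [
    [0.1,-0.09,0],
    [0.2,-0.18,0],
    [0.3,-0.27,0],
    [0.4,-0.36,0],
    [0.5,-0.45,0],
    [0.6,-0.54,0],
    [0.7,-0.63,0],
    [0.78,-0.71,0],
    [0.835,-0.766,0],
    [0.835,-0.766,0]
  ],
  "dr": [
    [0,0,0.04],
    [0,0,0.08],
    [0,0,0.12],
    [0,0,0.16],
    [0,0,0.2],
    [0,0,0.24],
    [0,0,0.28],
    [0,0,0.324],
    [0,0,0.324],
    [0,0,0.324]
  ],
  "hand": 1
}}

```text
t: 1.1
ee_pos: [494.0, 294.4, 221.8]
orientation: [1.926, 2.479, -0.001]
ft_force: [0.1, 2.2, 0.5]
width: 87.9
```

```bash
cat >> h.py <<'E'
from scipy.spatial.transform import Rotation
from scipy.optimize import least_squares
YAW=np.radians(14.66); AX=np.array([497.2,304.0,110.])
B=np.array([[np.cos(YAW),-np.sin(YAW),0],[np.sin(YAW),np.cos(YAW),0],[0,0,1]])
def w2a(p): return (np.asarray(p)-AX)@B
def a2w(p): return np.asarray(p)@B.T+AX
def state():
    from workcell import telemetry
    o=telemetry.get_obs(); R=Rotation.from_rotvec(o["orientation"]).as_matrix()
    g=np.array(o["ee_pos"])-19*R[:,2]; 
    return o,R,g
E
python3 - <<'E'
import pickle
from h import *
for n in("top","scene"):
    d=pickle.load(open(n+".pkl","rb")); hsv=cv2.cvtColor(d["pixels"],cv2.COLOR_RGB2HSV); P=cloud(d); a=w2a(P)
    m=(hsv[...,1]>140)&(abs(a[...,0])<45)&(abs(a[...,1])<60)&(a[...,2]>-60)&(a[...,2]<60)
    nl,l,st,c=cv2.connectedComponentsWithStats(m.astype(np.uint8)); i=1+st[1:,4].argmax(); print(n,st[i],c[i],"cloud mean axleframe",a[l==i].mean(0),a[l==i].min(0),a[l==i].max(0))
    for ph in np.arange(-.5,.51,.1): print(round(ph,1),proj(d,a2w([[0,38*np.sin(ph),-38*np.cos(ph)]])).round(1)[0],end=' ')
    print()
o,R,g=state(); print(o["t"],o["ee_pos"],R.round(3).tolist(),w2a(g),o["ft_force"],o["qpos"])
E
```

```text
top [258 241  14  32 237] [264.92405063 256.28270042] cloud mean axleframe [ -0.32867186  -4.43489284 -31.29152426] [-34.7770995  -12.12611442 -40.05335704] [ 34.40017335   4.56939701 -24.50790233]
-0.5 [271.2 254.5] -0.4 [269.7 255. ] -0.3 [268.2 255.5] -0.2 [266.6 256. ] -0.1 [265.  256.5] -0.0 [263.3 257. ] 0.1 [261.6 257.5] 0.2 [259.9 257.9] 0.3 [258.2 258.3] 0.4 [256.5 258.7] 0.5 [254.8 259.1] 
scene [276 236  22  17 132] [286.81060606 243.84090909] cloud mean axleframe [ -5.57297472  -8.22725989 -32.2141356 ] [-36.59437998 -14.35982265 -40.87227377] [ 32.41216395   1.39991019 -26.49046697]
-0.5 [292.  244.7] -0.4 [290.9 244.7] -0.3 [289.6 244.5] -0.2 [288.4 244.2] -0.1 [287.1 243.8] -0.0 [285.7 243.2] 0.1 [284.4 242.5] 0.2 [283.1 241.6] 0.3 [281.8 240.6] 0.4 [280.6 239.6] 0.5 [279.4 238.4] 
1.1 [493.99089511 294.43773313 221.76613493] [[-0.248, 0.969, 0.001], [0.969, 0.248, -0.002], [-0.002, 0.001, -1.0]] [ -5.53630232  -8.39466934 130.76608014] [0.08933363 2.22592588 0.53396331] [ 0.51810102  0.35148577  1.74316409 -0.00277362  1.04695548 -1.30142565]
```

Emit:
{"op": "jog_arm", "data": {
  "travel": [
    [-0.009,0.01,0],
    [-0.009,0.01,-0.08],
    [-0.009,0.01,-0.16],
    [-0.009,0.01,-0.24],
    [-0.009,0.01,-0.32],
    [-0.009,0.01,-0.39],
    [-0.009,0.01,-0.422],
    [-0.009,0.01,-0.422],
    [-0.009,0.01,-0.422],
    [-0.009,0.01,-0.422]
  ],
  "dr": [
    [0,0,0],
    [0,0,0],
    [0,0,0],
    [0,0,0],
    [0,0,0],
    [0,0,0],
    [0,0,0],
    [0,0,0],
    [0,0,0],
    [0,0,0]
  ]
}}

```text
t: 2.1
ee_pos: [491.1, 299.3, 54.5]
orientation: [1.925, 2.479, 0.002]
ft_force: [0.2, 0.3, 0.4]
width: 87.8
```

Run:
```python
from h import *
o,R,g=state(); print(o["t"],w2a(g),B.T@o["ft_force"],o["width"])
```

```text
2.1 [ -7.12447643  -2.94260728 -36.51545645] [0.25123008 0.21084363 0.36961533] 87.78303420151786
```

Emit:
{"op": "jog_arm", "data": {
  "travel": [
    [0,0,0],
    [0,0,0],
    [0,0,0],
    [0,0,0],
    [0,0,0],
    [0,0,0],
    [0,0,0],
    [0,0,0],
    [0,0,0],
    [0,0,0]
  ],
  "dr": [
    [0,0,0],
    [0,0,0],
    [0,0,0],
    [0,0,0],
    [0,0,0],
    [0,0,0],
    [0,0,0],
    [0,0,0],
    [0,0,0],
    [0,0,0]
  ],
  "hand": -1
}}

```text
t: 3.1
ee_pos: [491.1, 299.4, 54.4]
orientation: [1.925, 2.479, 0.002]
ft_force: [-0.7, 0.5, -0.7]
width: 16.2
```

Run:
```python
from h import *
o,R,g=state(); print(o["t"],w2a(g),B.T@o["ft_force"],o["width"])
```

```text
3.1 [ -7.13393828  -2.91971665 -36.57977495] [-0.557251    0.65280847 -0.72835721] 16.15112443715521
```

```bash
cat > arc.py <<'E'
import sys,json
from h import *
# arc.py step_deg n : rows for n consecutive calls
step=float(sys.argv[1]); n=int(sys.argv[2])
o,R,g=state(); a=w2a(g); ph=np.arctan2(a[1],-a[2]); f=B.T@o["ft_force"]; f2=B.T@o["moment"]
print("t %.2f phi %.3f r %.1f a %s F(axle) %s Ft %.2f Fr %.2f w %.2f M %s"%(o["t"],ph,np.hypot(a[1],a[2]),a.round(1),f.round(2),f[1]*np.cos(ph)+f[2]*np.sin(ph),f[1]*np.sin(ph)-f[2]*np.cos(ph),o["width"],f2.round(3)))
pos=lambda p:np.array([-8,38*np.sin(p),-38*np.cos(p)])
s=np.radians(step); cur=a
for k in range(n):
    rows=[((B@(pos(ph+s*(k+i/10))-cur))/400).round(3).tolist() for i in range(1,11)]
    print(json.dumps(rows)); cur=pos(ph+s*(k+1-0.07))
E
python3 arc.py 36 2
```

```text
t 3.10 phi -0.080 r 36.7 a [ -7.1  -2.9 -36.6] F(axle) [-0.56  0.65 -0.73] Ft 0.71 Fr 0.67 w 16.15 M [ 0.097 -0.026  0.094]
[[-0.004, 0.005, -0.004], [-0.005, 0.011, -0.003], [-0.007, 0.016, -0.003], [-0.008, 0.022, -0.002], [-0.01, 0.028, -0.001], [-0.011, 0.033, 0.001], [-0.012, 0.039, 0.003], [-0.014, 0.044, 0.005], [-0.015, 0.049, 0.007], [-0.016, 0.054, 0.01]]
[[-0.002, 0.008, 0.005], [-0.003, 0.013, 0.009], [-0.005, 0.017, 0.013], [-0.006, 0.021, 0.017], [-0.007, 0.025, 0.021], [-0.008, 0.029, 0.026], [-0.008, 0.032, 0.031], [-0.009, 0.035, 0.036], [-0.01, 0.038, 0.041], [-0.011, 0.04, 0.047]]
```

Emit:
{"op": "jog_arm", "data": {
  "travel": [
    [-0.004,0.005,-0.004],
    [-0.005,0.011,-0.003],
    [-0.007,0.016,-0.003],
    [-0.008,0.022,-0.002],
    [-0.01,0.028,-0.001],
    [-0.011,0.033,0.001],
    [-0.012,0.039,0.003],
    [-0.014,0.044,0.005],
    [-0.015,0.049,0.007],
    [-0.016,0.054,0.01]
  ],
  "dr": [
    [0,0,0],
    [0,0,0],
    [0,0,0],
    [0,0,0],
    [0,0,0],
    [0,0,0],
    [0,0,0],
    [0,0,0],
    [0,0,0],
    [0,0,0]
  ]
}}

```text
t: 4.1
ee_pos: [485.4, 321.3, 58.9]
orientation: [1.924, 2.479, 0.004]
ft_force: [3.7, -2.3, 5.2]
width: 16.6
```

```bash
python3 arc.py 36 2
```

```text
t 4.10 phi 0.551 r 37.7 a [ -7.1  19.7 -32.1] F(axle) [ 3.02 -3.15  5.23] Ft 0.06 Fr -6.11 w 16.59 M [-0.316 -0.475 -0.001]
[[-0.004, 0.005, 0.003], [-0.005, 0.009, 0.006], [-0.006, 0.014, 0.01], [-0.007, 0.018, 0.014], [-0.008, 0.022, 0.019], [-0.009, 0.025, 0.023], [-0.01, 0.029, 0.028], [-0.011, 0.032, 0.033], [-0.011, 0.034, 0.039], [-0.012, 0.037, 0.044]]
[[-0.001, 0.004, 0.009], [-0.001, 0.005, 0.015], [-0.002, 0.007, 0.021], [-0.002, 0.008, 0.027], [-0.002, 0.008, 0.033], [-0.002, 0.009, 0.039], [-0.002, 0.008, 0.045], [-0.002, 0.008, 0.051], [-0.002, 0.007, 0.057], [-0.002, 0.006, 0.062]]
```

```bash
sed -i 's/np.array(\[-8,/np.array([a[0],/' arc.py; python3 arc.py 36 1 | tail -1
```

```text
[[-0.001, 0.005, 0.003], [-0.003, 0.01, 0.006], [-0.004, 0.014, 0.01], [-0.005, 0.018, 0.014], [-0.006, 0.022, 0.019], [-0.007, 0.026, 0.023], [-0.008, 0.029, 0.028], [-0.008, 0.032, 0.033], [-0.009, 0.035, 0.039], [-0.01, 0.037, 0.044]]
```

Emit:
{"op": "jog_arm", "data": {
  "travel": [
    [-0.001,0.005,0.003],
    [-0.003,0.01,0.006],
    [-0.004,0.014,0.01],
    [-0.005,0.018,0.014],
    [-0.006,0.022,0.019],
    [-0.007,0.026,0.023],
    [-0.008,0.029,0.028],
    [-0.008,0.032,0.033],
    [-0.009,0.035,0.039],
    [-0.01,0.037,0.044]
  ],
  "dr": [
    [0,0,0],
    [0,0,0],
    [0,0,0],
    [0,0,0],
    [0,0,0],
    [0,0,0],
    [0,0,0],
    [0,0,0],
    [0,0,0],
    [0,0,0]
  ]
}}

```text
t: 5.1
ee_pos: [481.4, 336.4, 76.7]
orientation: [1.924, 2.479, 0.005]
ft_force: [3.3, -1.0, 1.4]
width: 16.3
```

```bash
python3 arc.py 36 1
```

```text
t 5.10 phi 1.185 r 38.2 a [ -7.2  35.4 -14.3] F(axle) [ 2.92 -1.82  1.37] Ft 0.58 Fr -2.20 w 16.26 M [-0.064 -0.413 -0.03 ]
[[-0.0, 0.002, 0.006], [-0.001, 0.003, 0.011], [-0.001, 0.005, 0.017], [-0.001, 0.006, 0.023], [-0.002, 0.006, 0.029], [-0.002, 0.006, 0.035], [-0.002, 0.006, 0.041], [-0.001, 0.006, 0.047], [-0.001, 0.005, 0.053], [-0.001, 0.004, 0.059]]
```

Emit:
{"op": "jog_arm", "data": {
  "travel": [
    [0.0,0.002,0.006],
    [-0.001,0.003,0.011],
    [-0.001,0.005,0.017],
    [-0.001,0.006,0.023],
    [-0.002,0.006,0.029],
    [-0.002,0.006,0.035],
    [-0.002,0.006,0.041],
    [-0.001,0.006,0.047],
    [-0.001,0.005,0.053],
    [-0.001,0.004,0.059]
  ],
  "dr": [
    [0,0,0],
    [0,0,0],
    [0,0,0],
    [0,0,0],
    [0,0,0],
    [0,0,0],
    [0,0,0],
    [0,0,0],
    [0,0,0],
    [0,0,0]
  ]
}}

```text
t: 6.1
ee_pos: [480.9, 338.3, 100.5]
orientation: [1.924, 2.479, 0.005]
ft_force: [-0.9, 5.2, 1.6]
width: 16.1
```

```bash
python3 arc.py 36 1
```

```text
t 6.10 phi 1.821 r 38.5 a [-7.2 37.3  9.5] F(axle) [0.47 5.26 1.59] Ft 0.24 Fr 5.49 w 16.10 M [ 0.828 -0.184  0.045]
[[0.001, -0.003, 0.005], [0.001, -0.005, 0.011], [0.002, -0.007, 0.017], [0.003, -0.01, 0.022], [0.003, -0.013, 0.027], [0.004, -0.016, 0.032], [0.005, -0.019, 0.037], [0.006, -0.023, 0.041], [0.007, -0.027, 0.045], [0.008, -0.032, 0.049]]
```

Emit:
{"op": "jog_arm", "data": {
  "travel": [
    [0.001,-0.003,0.005],
    [0.001,-0.005,0.011],
    [0.002,-0.007,0.017],
    [0.003,-0.01,0.022],
    [0.003,-0.013,0.027],
    [0.004,-0.016,0.032],
    [0.005,-0.019,0.037],
    [0.006,-0.023,0.041],
    [0.007,-0.027,0.045],
    [0.008,-0.032,0.049]
  ],
  "dr": [
    [0,0,0],
    [0,0,0],
    [0,0,0],
    [0,0,0],
    [0,0,0],
    [0,0,0],
    [0,0,0],
    [0,0,0],
    [0,0,0],
    [0,0,0]
  ]
}}

```text
t: 7.1
ee_pos: [484.0, 325.9, 120.8]
orientation: [1.925, 2.479, 0.006]
ft_force: [-1.9, 5.5, 7.0]
width: 16.4
```

```bash
python3 arc.py 36 1
```

```text
t 7.10 phi 2.453 r 38.6 a [-7.3 24.6 29.8] F(axle) [-0.48  5.77  6.98] Ft -0.02 Fr 9.06 w 16.43 M [0.998 0.079 0.135]
[[0.001, -0.006, 0.002], [0.003, -0.01, 0.006], [0.004, -0.015, 0.009], [0.005, -0.02, 0.011], [0.007, -0.026, 0.014], [0.008, -0.031, 0.016], [0.01, -0.037, 0.017], [0.011, -0.042, 0.019], [0.013, -0.048, 0.02], [0.014, -0.054, 0.02]]
```

```bash
sed -i 's/AX=np.array(\[497.2,304.0,110.\])/AX=np.array([497.0,304.7,111.4])/' h.py; python3 arc.py 36 1
```

```text
t 7.10 phi 2.444 r 37.1 a [-7.3 23.8 28.4] F(axle) [-0.48  5.77  6.98] Ft 0.06 Fr 9.05 w 16.43 M [0.998 0.079 0.135]
[[0.001, -0.003, 0.005], [0.002, -0.008, 0.009], [0.003, -0.013, 0.012], [0.005, -0.018, 0.015], [0.006, -0.023, 0.017], [0.007, -0.029, 0.019], [0.009, -0.034, 0.021], [0.01, -0.04, 0.022], [0.012, -0.046, 0.023], [0.013, -0.051, 0.024]]
```

Emit:
{"op": "jog_arm", "data": {
  "travel": [
    [0.001,-0.003,0.005],
    [0.002,-0.008,0.009],
    [0.003,-0.013,0.012],
    [0.005,-0.018,0.015],
    [0.006,-0.023,0.017],
    [0.007,-0.029,0.019],
    [0.009,-0.034,0.021],
    [0.01,-0.04,0.022],
    [0.012,-0.046,0.023],
    [0.013,-0.051,0.024]
  ],
  "dr": [
    [0,0,0],
    [0,0,0],
    [0,0,0],
    [0,0,0],
    [0,0,0],
    [0,0,0],
    [0,0,0],
    [0,0,0],
    [0,0,0],
    [0,0,0]
  ]
}}

```text
t: 8.1
ee_pos: [489.5, 305.5, 130.4]
orientation: [1.924, 2.479, 0.007]
ft_force: [5.2, 1.6, -4.6]
width: 16.2
```

```bash
python3 arc.py 36 1
```

```text
t 8.10 phi 3.072 r 38.1 a [-7.2  2.7 38. ] F(axle) [ 5.42  0.24 -4.6 ] Ft -0.56 Fr -4.57 w 16.24 M [ 0.196 -0.944  0.019]
[[0.002, -0.006, 0.0], [0.003, -0.012, -0.0], [0.005, -0.017, -0.001], [0.006, -0.023, -0.001], [0.007, -0.029, -0.003], [0.009, -0.034, -0.004], [0.01, -0.04, -0.006], [0.012, -0.045, -0.009], [0.013, -0.05, -0.011], [0.014, -0.055, -0.014]]
```

Emit:
{"op": "jog_arm", "data": {
  "travel": [
    [0.002,-0.006,0.0],
    [0.003,-0.012,0.0],
    [0.005,-0.017,-0.001],
    [0.006,-0.023,-0.001],
    [0.007,-0.029,-0.003],
    [0.009,-0.034,-0.004],
    [0.01,-0.04,-0.006],
    [0.012,-0.045,-0.009],
    [0.013,-0.05,-0.011],
    [0.014,-0.055,-0.014]
  ],
  "dr": [
    [0,0,0],
    [0,0,0],
    [0,0,0],
    [0,0,0],
    [0,0,0],
    [0,0,0],
    [0,0,0],
    [0,0,0],
    [0,0,0],
    [0,0,0]
  ]
}}

```text
t: 9.1
ee_pos: [495.2, 283.7, 124.8]
orientation: [1.925, 2.479, 0.008]
ft_force: [2.5, 4.8, -1.1]
width: 16.3
```

```bash
python3 arc.py 36 1
```

```text
t 9.10 phi -2.591 r 38.0 a [ -7.2 -19.9  32.4] F(axle) [ 3.6   4.05 -1.06] Ft -2.90 Fr -3.02 w 16.25 M [ 0.682 -0.668  0.056]
[[0.001, -0.005, -0.003], [0.002, -0.009, -0.007], [0.004, -0.014, -0.011], [0.005, -0.018, -0.015], [0.006, -0.022, -0.019], [0.007, -0.025, -0.024], [0.008, -0.029, -0.029], [0.008, -0.032, -0.034], [0.009, -0.034, -0.039], [0.01, -0.037, -0.045]]
```

Emit:
{"op": "jog_arm", "data": {
  "travel": [
    [0.001,-0.005,-0.003],
    [0.002,-0.009,-0.007],
    [0.004,-0.014,-0.011],
    [0.005,-0.018,-0.015],
    [0.006,-0.022,-0.019],
    [0.007,-0.025,-0.024],
    [0.008,-0.029,-0.029],
    [0.008,-0.032,-0.034],
    [0.009,-0.034,-0.039],
    [0.01,-0.037,-0.045]
  ],
  "dr": [
    [0,0,0],
    [0,0,0],
    [0,0,0],
    [0,0,0],
    [0,0,0],
    [0,0,0],
    [0,0,0],
    [0,0,0],
    [0,0,0],
    [0,0,0]
  ]
}}

```text
t: 10.1
ee_pos: [499.1, 268.7, 106.7]
orientation: [1.925, 2.479, 0.008]
ft_force: [1.1, 4.5, 2.9]
width: 16.2
```

```bash
python3 arc.py 36 1
```

```text
t 10.10 phi -1.955 r 38.2 a [ -7.2 -35.4  14.3] F(axle) [2.22 4.1  2.87] Ft -4.20 Fr -2.72 w 16.16 M [ 0.654 -0.261  0.072]
[[0.0, -0.002, -0.006], [0.001, -0.003, -0.011], [0.001, -0.005, -0.017], [0.001, -0.006, -0.023], [0.002, -0.006, -0.029], [0.002, -0.006, -0.035], [0.002, -0.006, -0.041], [0.001, -0.006, -0.047], [0.001, -0.005, -0.053], [0.001, -0.004, -0.059]]
```

Emit:
{"op": "jog_arm", "data": {
  "travel": [
    [0.0,-0.002,-0.006],
    [0.001,-0.003,-0.011],
    [0.001,-0.005,-0.017],
    [0.001,-0.006,-0.023],
    [0.002,-0.006,-0.029],
    [0.002,-0.006,-0.035],
    [0.002,-0.006,-0.041],
    [0.001,-0.006,-0.047],
    [0.001,-0.005,-0.053],
    [0.001,-0.004,-0.059]
  ],
  "dr": [
    [0,0,0],
    [0,0,0],
    [0,0,0],
    [0,0,0],
    [0,0,0],
    [0,0,0],
    [0,0,0],
    [0,0,0],
    [0,0,0],
    [0,0,0]
  ]
}}

```text
t: 11.1
ee_pos: [499.5, 267.1, 83.0]
orientation: [1.925, 2.479, 0.008]
ft_force: [1.0, 2.0, 3.9]
width: 16.3
```

```bash
python3 arc.py 36 1
```

```text
t 11.10 phi -1.321 r 38.2 a [ -7.2 -37.1  -9.4] F(axle) [1.49 1.72 3.87] Ft -3.33 Fr -2.62 w 16.32 M [ 0.248 -0.191  0.041]
[[-0.001, 0.002, -0.006], [-0.001, 0.004, -0.011], [-0.002, 0.006, -0.017], [-0.002, 0.009, -0.022], [-0.003, 0.012, -0.027], [-0.004, 0.015, -0.032], [-0.005, 0.019, -0.037], [-0.006, 0.023, -0.041], [-0.007, 0.027, -0.046], [-0.008, 0.031, -0.049]]
```

Emit:
{"op": "jog_arm", "data": {
  "travel": [
    [-0.001,0.002,-0.006],
    [-0.001,0.004,-0.011],
    [-0.002,0.006,-0.017],
    [-0.002,0.009,-0.022],
    [-0.003,0.012,-0.027],
    [-0.004,0.015,-0.032],
    [-0.005,0.019,-0.037],
    [-0.006,0.023,-0.041],
    [-0.007,0.027,-0.046],
    [-0.008,0.031,-0.049]
  ],
  "dr": [
    [0,0,0],
    [0,0,0],
    [0,0,0],
    [0,0,0],
    [0,0,0],
    [0,0,0],
    [0,0,0],
    [0,0,0],
    [0,0,0],
    [0,0,0]
  ]
}}

```text
t: 12.1
ee_pos: [496.2, 279.5, 63.1]
orientation: [1.925, 2.479, 0.007]
ft_force: [3.0, -1.6, 0.6]
width: 16.0
```

```bash
python3 arc.py 36 1
```

```text
t 12.10 phi -0.689 r 38.0 a [ -7.2 -24.2 -29.3] F(axle) [ 2.46 -2.31  0.61] Ft -2.17 Fr 1.00 w 16.03 M [-0.33  -0.43   0.006]
[[-0.001, 0.005, -0.004], [-0.002, 0.009, -0.007], [-0.004, 0.014, -0.01], [-0.005, 0.019, -0.013], [-0.006, 0.025, -0.015], [-0.008, 0.03, -0.017], [-0.009, 0.036, -0.019], [-0.011, 0.041, -0.02], [-0.012, 0.047, -0.021], [-0.014, 0.053, -0.021]]
```

Emit:
{"op": "jog_arm", "data": {
  "travel": [
    [-0.001,0.005,-0.004],
    [-0.002,0.009,-0.007],
    [-0.004,0.014,-0.01],
    [-0.005,0.019,-0.013],
    [-0.006,0.025,-0.015],
    [-0.008,0.03,-0.017],
    [-0.009,0.036,-0.019],
    [-0.011,0.041,-0.02],
    [-0.012,0.047,-0.021],
    [-0.014,0.053,-0.021]
  ],
  "dr": [
    [0,0,0],
    [0,0,0],
    [0,0,0],
    [0,0,0],
    [0,0,0],
    [0,0,0],
    [0,0,0],
    [0,0,0],
    [0,0,0],
    [0,0,0]
  ]
}}

```text
t: 13.1
ee_pos: [490.6, 300.9, 54.5]
orientation: [1.925, 2.479, 0.007]
ft_force: [3.8, 0.3, -2.4]
width: 16.2
```

```bash
python3 arc.py 44 1; python3 -c "
import numpy as np
p=np.array([.551,1.185,1.821,2.44,3.07,-2.59,-1.955,-1.32,-.689]);f=np.array([.06,.58,.24,.06,-.56,-2.9,-4.2,-3.33,-2.17])
A=np.c_[-np.sin(p),np.cos(p),p*0+1];c,r,_,_=np.linalg.lstsq(A,f,rcond=None);print(c,np.arctan2(c[1],c[0]),np.hypot(*c[:2]),(A@c-f).round(2))"
```

```text
t 13.10 phi -0.054 r 37.9 a [ -7.3  -2.1 -37.9] F(axle) [ 3.74 -0.65 -2.39] Ft -0.52 Fr 2.42 w 16.15 M [-0.161 -0.58   0.011]
[[-0.002, 0.007, -0.0], [-0.004, 0.014, 0.0], [-0.006, 0.021, 0.001], [-0.007, 0.028, 0.003], [-0.009, 0.035, 0.005], [-0.011, 0.041, 0.007], [-0.012, 0.048, 0.011], [-0.014, 0.054, 0.014], [-0.016, 0.06, 0.018], [-0.017, 0.065, 0.023]]
[-2.19674534  0.20122557 -1.35529618] 3.0502458925330096 2.2059423906359914 [-0.09  0.18  0.48 -0.15 -0.84  0.22  0.73 -0.1  -0.43]
```

Emit:
{"op": "jog_arm", "data": {
  "travel": [
    [-0.002,0.007,0.0],
    [-0.004,0.014,0.0],
    [-0.006,0.021,0.001],
    [-0.007,0.028,0.003],
    [-0.009,0.035,0.005],
    [-0.011,0.041,0.007],
    [-0.012,0.048,0.011],
    [-0.014,0.054,0.014],
    [-0.016,0.06,0.018],
    [-0.017,0.065,0.023]
  ],
  "dr": [
    [0,0,0],
    [0,0,0],
    [0,0,0],
    [0,0,0],
    [0,0,0],
    [0,0,0],
    [0,0,0],
    [0,0,0],
    [0,0,0],
    [0,0,0]
  ]
}}

```text
t: 14.1
ee_pos: [483.8, 327.2, 64.0]
orientation: [1.925, 2.479, 0.008]
ft_force: [2.3, 2.4, 0.0]
width: 16.5
```

```bash
python3 arc.py 44 1
```

```text
t 14.10 phi 0.724 r 37.9 a [ -7.2  25.1 -28.4] F(axle) [2.84 1.7  0.01] Ft 1.28 Fr 1.12 w 16.50 M [ 0.267 -0.446  0.082]
[[-0.001, 0.005, 0.005], [-0.003, 0.01, 0.01], [-0.004, 0.014, 0.016], [-0.005, 0.018, 0.022], [-0.006, 0.021, 0.029], [-0.006, 0.024, 0.035], [-0.007, 0.027, 0.042], [-0.008, 0.029, 0.049], [-0.008, 0.03, 0.056], [-0.008, 0.031, 0.064]]
```

Emit:
{"op": "jog_arm", "data": {
  "travel": [
    [-0.001,0.005,0.005],
    [-0.003,0.01,0.01],
    [-0.004,0.014,0.016],
    [-0.005,0.018,0.022],
    [-0.006,0.021,0.029],
    [-0.006,0.024,0.035],
    [-0.007,0.027,0.042],
    [-0.008,0.029,0.049],
    [-0.008,0.03,0.056],
    [-0.008,0.031,0.064]
  ],
  "dr": [
    [0,0,0],
    [0,0,0],
    [0,0,0],
    [0,0,0],
    [0,0,0],
    [0,0,0],
    [0,0,0],
    [0,0,0],
    [0,0,0],
    [0,0,0]
  ]
}}

```text
t: 15.1
ee_pos: [480.6, 339.6, 89.8]
orientation: [1.925, 2.479, 0.008]
ft_force: [3.5, 0.3, 2.0]
width: 16.3
```

```bash
python3 arc.py 36 1
```

```text
t 15.10 phi 1.503 r 37.9 a [-7.2 37.9 -2.6] F(axle) [ 3.49 -0.57  1.96] Ft 1.92 Fr -0.70 w 16.33 M [-0.053 -0.608  0.035]
[[-0.0, 0.0, 0.006], [-0.0, 0.0, 0.012], [0.0, -0.0, 0.018], [0.0, -0.001, 0.024], [0.001, -0.002, 0.03], [0.001, -0.004, 0.035], [0.002, -0.006, 0.041], [0.002, -0.008, 0.046], [0.003, -0.011, 0.052], [0.004, -0.014, 0.057]]
```

Emit:
{"op": "jog_arm", "data": {
  "travel": [
    [0.0,0.0,0.006],
    [0.0,0.0,0.012],
    [0.0,0.0,0.018],
    [0.0,-0.001,0.024],
    [0.001,-0.002,0.03],
    [0.001,-0.004,0.035],
    [0.002,-0.006,0.041],
    [0.002,-0.008,0.046],
    [0.003,-0.011,0.052],
    [0.003,-0.011,0.052]
  ],
  "dr": [
    [0,0,0],
    [0,0,0],
    [0,0,0],
    [0,0,0],
    [0,0,0],
    [0,0,0],
    [0,0,0],
    [0,0,0],
    [0,0,0],
    [0,0,0]
  ]
}}

```text
t: 16.1
ee_pos: [481.8, 334.9, 110.9]
orientation: [1.925, 2.479, 0.007]
ft_force: [3.6, -1.4, 2.5]
width: 16.3
```

```bash
python3 arc.py 36 1|head -1
```

```text
t 16.10 phi 2.082 r 37.9 a [-7.2 33.  18.5] F(axle) [ 3.15 -2.31  2.5 ] Ft 3.31 Fr -0.80 w 16.31 M [-0.312 -0.551  0.067]
```

Emit:
{"op": "jog_arm", "data": {
  "travel": [
    [0,0,0],
    [0,0,0],
    [0,0,0],
    [0,0,0],
    [0,0,0],
    [0,0,0],
    [0,0,0],
    [0,0,0],
    [0,0,0],
    [0,0,0]
  ],
  "dr": [
    [0,0,0],
    [0,0,0],
    [0,0,0],
    [0,0,0],
    [0,0,0],
    [0,0,0],
    [0,0,0],
    [0,0,0],
    [0,0,0],
    [0,0,0]
  ],
  "hand": 1
}}

```text
t: 17.1
ee_pos: [481.8, 334.9, 110.9]
orientation: [1.925, 2.479, 0.007]
ft_force: [-0.5, -0.8, -0.5]
width: 87.3
```

Emit:
{"op": "jog_arm", "data": {
  "travel": [
    [0,0,0.06],
    [0,0,0.12],
    [0,0,0.2],
    [0,0,0.3],
    [0,0,0.4],
    [0,0,0.5],
    [0,0,0.5],
    [0,0,0.5],
    [0,0,0.5],
    [0,0,0.5]
  ],
  "dr": [
    [0,0,0],
    [0,0,0],
    [0,0,0],
    [0,0,0],
    [0,0,0],
    [0,0,0],
    [0,0,0],
    [0,0,0],
    [0,0,0],
    [0,0,0]
  ]
}}

```text
t: 18.1
ee_pos: [481.0, 334.4, 309.1]
orientation: [1.926, 2.48, 0.002]
ft_force: [-0.1, 0.0, -0.6]
width: 88.2
```

```bash
cat > look.py <<'E'
import sys,pickle
from h import *
from workcell import imaging
out=[]
for n in("top","scene"):
    d=imaging.get_image(n); hsv=cv2.cvtColor(d["pixels"],cv2.COLOR_RGB2HSV); a=w2a(cloud(d))
    m=(hsv[...,1]>140)&(abs(a[...,0])<45)&(abs(a[...,1])<60)&(a[...,2]>-60)&(a[...,2]<60)
    nl,l,st,c=cv2.connectedComponentsWithStats(m.astype(np.uint8)); i=1+st[1:,4].argmax()
    P=a[l==i]; print(n,st[i],c[i].round(1),"mean",P.mean(0).round(1),P.min(0).round(1),P.max(0).round(1))
    ph=np.arange(-3.2,3.2,.01); q=proj(d,a2w(np.c_[0*ph,38*np.sin(ph),-38*np.cos(ph)])); e=np.linalg.norm(q-c[i],axis=1); k=np.argsort(e)[:4]; print("phi",ph[k].round(2),e[k].round(2))
    x,y=(215,165) if n=="top" else (255,175)
    out.append(cv2.resize(d["pixels"][y:y+120,x:x+90],None,fx=4,fy=4,interpolation=cv2.INTER_CUBIC))
cv2.imwrite(sys.argv[1],np.hstack(out)[...,::-1])
E
python3 look.py pics/rel1.png; python3 arc.py 1 0
```

```text
t 18.15 phi 2.992 r 219.3 a [ -7.8  32.8 216.9] F(axle) [ 0.67 -0.26 -0.65] Ft 0.16 Fr -0.68 w 87.94 M [ 0.038  0.011 -0.004]Traceback (most recent call last):
  File "look.py", line 8, in <module>
    nl,l,st,c=cv2.connectedComponentsWithStats(m.astype(np.uint8)); i=1+st[1:,4].argmax()
                                                                        ~~~~~~~~~~~~~~~^^
ValueError: attempt to get argmax of an empty sequence
```

```bash
sed -i 's/ i=1+st\[1:,4\].argmax()/\n    if nl<2: print(n,"hidden"); continue\n    i=1+st[1:,4].argmax()/' look.py; python3 look.py pics/rel1.png
```

```text
top hidden
scene [267 207  23  16 127] [277.8 214.2] mean [-6.2 12.2 36.7] [-35.1   6.5  29.8] [27.7 18.1 42.2]
phi [2.64 2.63 2.65 2.62] [1.1  1.11 1.11 1.12]
```

View pics/rel1.png

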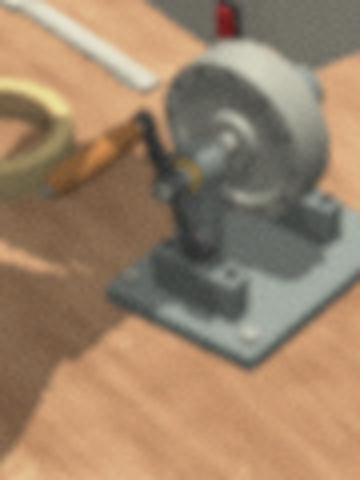

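The wheel stopped at φ≈2.64, with the grip centred near scene pixel (278,214). The force fit puts lowest near 3.05, so I'll regrip and do the same from the other side.

Emit:
{"op": "jog_arm", "data": {
  "travel": [
    [0.009,-0.035,-0.05],
    [0.009,-0.035,-0.15],
    [0.009,-0.035,-0.25],
    [0.009,-0.035,-0.35],
    [0.009,-0.035,-0.42],
    [0.009,-0.035,-0.459],
    [0.009,-0.035,-0.459],
    [0.009,-0.035,-0.459],
    [0.009,-0.035,-0.459],
    [0.009,-0.035,-0.459]
  ],
  "dr": [
    [0,0,0],
    [0,0,0],
    [0,0,0],
    [0,0,0],
    [0,0,0],
    [0,0,0],
    [0,0,0],
    [0,0,0],
    [0,0,0],
    [0,0,0]
  ]
}}

```text
t: 19.25
ee_pos: [485.7, 321.1, 127.4]
orientation: [1.925, 2.479, 0.007]
ft_force: [-0.2, -0.2, 0.5]
width: 88.0
```

Emit:
{"op": "jog_arm", "data": {
  "travel": [
    [0,0,0],
    [0,0,0],
    [0,0,0],
    [0,0,0],
    [0,0,0],
    [0,0,0],
    [0,0,0],
    [0,0,0],
    [0,0,0],
    [0,0,0]
  ],
  "dr": [
    [0,0,0],
    [0,0,0],
    [0,0,0],
    [0,0,0],
    [0,0,0],
    [0,0,0],
    [0,0,0],
    [0,0,0],
    [0,0,0],
    [0,0,0]
  ],
  "hand": -1
}}

```text
t: 20.25
ee_pos: [485.7, 320.9, 127.3]
orientation: [1.924, 2.479, 0.007]
ft_force: [-0.3, -1.3, -0.2]
width: 16.4
```

```bash
python3 arc.py 44 1
```

```text
t 20.25 phi 2.654 r 39.5 a [-6.9 18.5 34.9] F(axle) [-0.61 -1.23 -0.21] Ft 0.99 Fr -0.77 w 16.41 M [-0.139 -0.04  -0.   ]
[[0.002, -0.008, -0.0], [0.004, -0.015, 0.003], [0.006, -0.021, 0.005], [0.007, -0.028, 0.006], [0.009, -0.035, 0.007], [0.011, -0.042, 0.008], [0.013, -0.049, 0.008], [0.015, -0.056, 0.007], [0.017, -0.063, 0.006], [0.018, -0.07, 0.004]]
```

Emit:
{"op": "jog_arm", "data": {
  "travel": [
    [0.002,-0.008,0.0],
    [0.004,-0.015,0.003],
    [0.006,-0.021,0.005],
    [0.007,-0.028,0.006],
    [0.009,-0.035,0.007],
    [0.011,-0.042,0.008],
    [0.013,-0.049,0.008],
    [0.015,-0.056,0.007],
    [0.017,-0.063,0.006],
    [0.018,-0.07,0.004]
  ],
  "dr": [
    [0,0,0],
    [0,0,0],
    [0,0,0],
    [0,0,0],
    [0,0,0],
    [0,0,0],
    [0,0,0],
    [0,0,0],
    [0,0,0],
    [0,0,0]
  ]
}}

```text
t: 21.25
ee_pos: [492.9, 292.9, 129.9]
orientation: [1.924, 2.479, 0.007]
ft_force: [-3.4, -2.0, 9.0]
width: 16.2
```

```bash
python3 arc.py 34 1
```

```text
t 21.25 phi -2.870 r 38.9 a [ -7.  -10.4  37.5] F(axle) [-3.76 -1.1   9.03] Ft -1.36 Fr 9.00 w 16.18 M [-0.048  0.5    0.033]
[[0.001, -0.005, -0.004], [0.003, -0.01, -0.006], [0.004, -0.015, -0.008], [0.005, -0.02, -0.011], [0.006, -0.024, -0.014], [0.008, -0.029, -0.017], [0.009, -0.033, -0.02], [0.01, -0.037, -0.024], [0.011, -0.041, -0.028], [0.012, -0.045, -0.032]]
```

Emit:
{"op": "jog_arm", "data": {
  "travel": [
    [0.001,-0.005,-0.004],
    [0.003,-0.01,-0.006],
    [0.004,-0.015,-0.008],
    [0.005,-0.02,-0.011],
    [0.006,-0.024,-0.014],
    [0.008,-0.029,-0.017],
    [0.009,-0.033,-0.02],
    [0.01,-0.037,-0.024],
    [0.011,-0.041,-0.028],
    [0.011,-0.041,-0.028]
  ],
  "dr": [
    [0,0,0],
    [0,0,0],
    [0,0,0],
    [0,0,0],
    [0,0,0],
    [0,0,0],
    [0,0,0],
    [0,0,0],
    [0,0,0],
    [0,0,0]
  ]
}}

```text
t: 22.25
ee_pos: [497.4, 275.7, 119.1]
orientation: [1.924, 2.479, 0.007]
ft_force: [-0.4, -3.8, 3.5]
width: 16.1
```

```bash
python3 arc.py 36 1|head -1
```

```text
t 22.25 phi -2.330 r 38.8 a [ -7.  -28.1  26.7] F(axle) [-1.34 -3.58  3.49] Ft -0.06 Fr 5.00 w 16.06 M [-0.558  0.227  0.044]
```

Emit:
{"op": "jog_arm", "data": {
  "travel": [
    [0,0,0],
    [0,0,0],
    [0,0,0],
    [0,0,0],
    [0,0,0],
    [0,0,0],
    [0,0,0],
    [0,0,0],
    [0,0,0],
    [0,0,0]
  ],
  "dr": [
    [0,0,0],
    [0,0,0],
    [0,0,0],
    [0,0,0],
    [0,0,0],
    [0,0,0],
    [0,0,0],
    [0,0,0],
    [0,0,0],
    [0,0,0]
  ],
  "hand": 1
}}

```text
t: 23.25
ee_pos: [497.4, 275.7, 119.0]
orientation: [1.924, 2.479, 0.007]
ft_force: [-0.7, 0.6, 1.1]
width: 87.4
```

Emit:
{"op": "jog_arm", "data": {
  "travel": [
    [0,0,0.06],
    [0,0,0.12],
    [0,0,0.2],
    [0,0,0.3],
    [0,0,0.4],
    [0,0,0.5],
    [0,0,0.5],
    [0,0,0.5],
    [0,0,0.5],
    [0,0,0.5]
  ],
  "dr": [
    [0,0,0],
    [0,0,0],
    [0,0,0],
    [0,0,0],
    [0,0,0],
    [0,0,0],
    [0,0,0],
    [0,0,0],
    [0,0,0],
    [0,0,0]
  ]
}}

```text
t: 24.25
ee_pos: [496.6, 275.3, 317.3]
orientation: [1.925, 2.48, 0.002]
ft_force: [0.0, 0.3, 0.2]
width: 87.8
```

```bash
python3 look.py pics/rel2.png; python3 arc.py 1 0
```

```text
top [259 250  11  20 154] [264.3 259.1] mean [-15.8 -10.   41.9] [-34.9 -17.9  34.2] [ 2.6 -1.1 48.5]
phi [-0.05 -0.04 -0.06 -0.03] [2.37 2.37 2.38 2.39]
scene [277 209  22  17 116] [287.4 217. ] mean [ -5.7 -14.2  40.8] [-36.1 -19.3  31.8] [28.  -5.6 45.3]
phi [-2.88 -2.87 -2.89 -2.86] [0.54 0.56 0.58 0.62]
t 24.35 phi -3.017 r 227.0 a [ -7.5 -28.2 225.2] F(axle) [0.19 0.67 0.11] Ft -0.68 Fr 0.03 w 87.85 M [ 0.021  0.01  -0.003]
```

View pics/rel2.png

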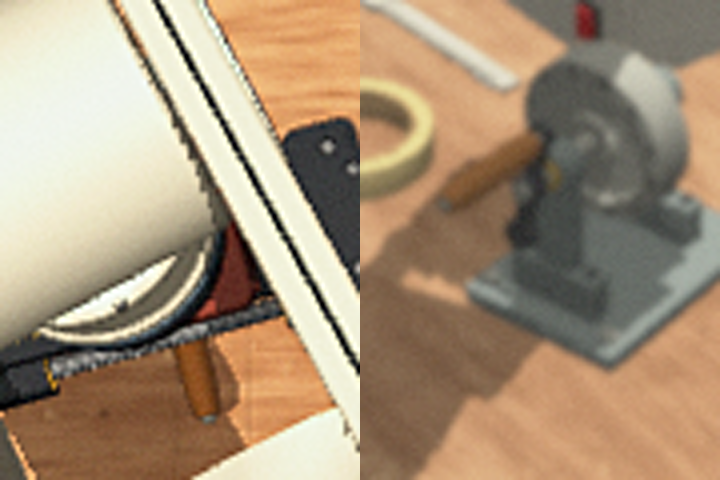

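The second stop is φ≈−2.88, i.e. 3.40, with the grip near scene pixel (287,217); the top depth agrees. The midpoint is 3.03, matching the force fit of 3.05. I'll regrip and hold there.

Emit:
{"op": "jog_arm", "data": {
  "travel": [
    [-0.012,0.044,-0.05],
    [-0.012,0.044,-0.15],
    [-0.012,0.044,-0.25],
    [-0.012,0.044,-0.35],
    [-0.012,0.044,-0.43],
    [-0.012,0.044,-0.475],
    [-0.012,0.044,-0.475],
    [-0.012,0.044,-0.475],
    [-0.012,0.044,-0.475],
    [-0.012,0.044,-0.475]
  ],
  "dr": [
    [0,0,0],
    [0,0,0],
    [0,0,0],
    [0,0,0],
    [0,0,0],
    [0,0,0],
    [0,0,0],
    [0,0,0],
    [0,0,0],
    [0,0,0]
  ]
}}

```text
t: 25.35
ee_pos: [492.9, 293.5, 129.0]
orientation: [1.924, 2.479, 0.007]
ft_force: [-0.6, 0.3, -0.4]
width: 87.8
```

Emit:
{"op": "jog_arm", "data": {
  "travel": [
    [0,0,0],
    [0,0,0],
    [0,0,0],
    [0,0,0],
    [0,0,0],
    [0,0,0],
    [0,0,0],
    [0,0,0],
    [0,0,0],
    [0,0,0]
  ],
  "dr": [
    [0,0,0],
    [0,0,0],
    [0,0,0],
    [0,0,0],
    [0,0,0],
    [0,0,0],
    [0,0,0],
    [0,0,0],
    [0,0,0],
    [0,0,0]
  ],
  "hand": -1
}}

```text
t: 26.35
ee_pos: [492.9, 293.6, 128.9]
orientation: [1.924, 2.479, 0.007]
ft_force: [-0.4, 2.0, -0.4]
width: 16.4
```

```bash
python3 arc.py -22 1
```

```text
t 26.35 phi -2.883 r 37.8 a [-6.9 -9.7 36.5] F(axle) [ 0.08  2.08 -0.44] Ft -1.90 Fr -0.96 w 16.39 M [0.229 0.031 0.03 ]
[[-0.001, 0.003, 0.001], [-0.002, 0.007, 0.002], [-0.003, 0.01, 0.003], [-0.004, 0.014, 0.003], [-0.005, 0.017, 0.003], [-0.005, 0.021, 0.004], [-0.006, 0.024, 0.004], [-0.007, 0.028, 0.004], [-0.008, 0.031, 0.003], [-0.009, 0.035, 0.003]]
```

Emit:
{"op": "jog_arm", "data": {
  "travel": [
    [-0.001,0.003,0.001],
    [-0.002,0.007,0.002],
    [-0.003,0.01,0.003],
    [-0.004,0.014,0.003],
    [-0.005,0.017,0.003],
    [-0.005,0.021,0.004],
    [-0.006,0.024,0.004],
    [-0.007,0.028,0.004],
    [-0.009,0.035,0.003],
    [-0.009,0.035,0.003]
  ],
  "dr": [
    [0,0,0],
    [0,0,0],
    [0,0,0],
    [0,0,0],
    [0,0,0],
    [0,0,0],
    [0,0,0],
    [0,0,0],
    [0,0,0],
    [0,0,0]
  ]
}}

```text
t: 27.35
ee_pos: [489.1, 308.0, 130.0]
orientation: [1.924, 2.479, 0.007]
ft_force: [2.1, 1.7, -3.8]
width: 16.2
```

Emit:
{"op": "jog_arm", "data": {
  "travel": [
    [0,0,0],
    [0,0,0],
    [0,0,0],
    [0,0,0],
    [0,0,0],
    [0,0,0],
    [0,0,0],
    [0,0,0],
    [0,0,0],
    [0,0,0]
  ],
  "dr": [
    [0,0,0],
    [0,0,0],
    [0,0,0],
    [0,0,0],
    [0,0,0],
    [0,0,0],
    [0,0,0],
    [0,0,0],
    [0,0,0],
    [0,0,0]
  ]
}}

```text
t: 28.35
ee_pos: [489.2, 308.0, 130.1]
orientation: [1.924, 2.479, 0.007]
ft_force: [3.0, 0.4, -4.0]
width: 16.3
```

```bash
python3 arc.py 1 0; python3 look.py pics/fin.png; python3 arc.py 1 0
```

```text
t 28.35 phi 3.005 r 38.0 a [-6.8  5.2 37.7] F(axle) [ 2.99 -0.4  -3.96] Ft -0.14 Fr -3.98 w 16.26 M [ 0.019 -0.353  0.051]
top hidden
scene [272 213  10  11  55] [276.1 217.9] mean [-23.6   1.5  41.7] [-34.6  -9.1  34.6] [-7.7 18.7 54.1]
phi [2.13 2.14 2.12 2.15] [3.73 3.73 3.73 3.73]
t 28.45 phi 3.005 r 38.0 a [-6.8  5.2 37.6] F(axle) [ 1.44 -0.3  -4.9 ] Ft -0.37 Fr -4.89 w 16.33 M [ 0.119 -0.317  0.088]
```

View pics/fin.png

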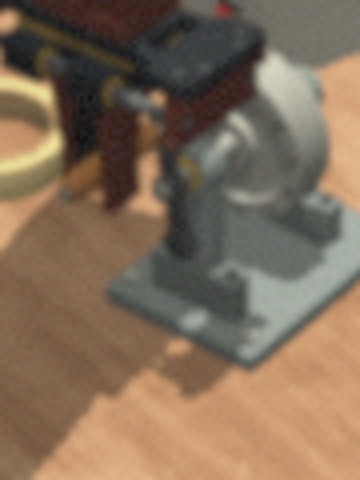

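The picture shows the fingers holding the grip at about (110,165) in the crop, with the wheel at rest.

```bash
python3 -c "
from workcell import ticket; print(ticket.close_job())"
```

```text
the job is handed in; nothing more can be done
None
```

I turned the wheel right round in the fingers, found its heavy side, and handed the job in at 28.5 s with the crank still gripped; no verdict came back.

- **Finding the heavy side:** all angles are the crank's, measured from straight down. Let go from each side, the wheel stopped at 2.64 and 3.40 rad, so the lowest point is about 3.02 rad. That puts the heavy side nearly opposite the crank. A separate fit to the forces felt during the turn gave 3.05 rad, which agrees.
- **Last check:** the crank was held at 3.005 rad, about 0.02 rad from the estimate. The finger opening was steady at 16.3 mm on the grip, and the angle was unchanged between the last two readings. About 0.2–0.4 N remained along the crank's path.
- **Disagreements and limits:**
    - My first axle position was about 1.5 mm off, which gave radial forces up to 9 N during the turn. I corrected it midway, but forces that high came back once after a regrip.
    - In the final picture the hand hides most of the grip, so its camera angle there was unusable. The final angle rests on the arm's own reading.
    - I did not measure the bystanders again at the end. Nothing I did came near them.

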